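Load two compound jars into the jar lane and clamp them

TASK

Put the two jars of polishing compound away in the wooden jar lane on the worktop, both standing upright: first the short wide white jar with the beige lid, pushed in under the low roof until it meets the sprung backstop hidden inside, then the taller pink jar with the black lid right behind it, touching it (it is too tall for the roof). Last, swing the bar across the mouth so that its rubber nose presses on the second jar, keep going until you feel the sprung row held firmly, and leave it clamped. Push gently: never ram the jars or crank the bar hard against the end of the spring, and leave the tall narrow jar and the scrubbing brush where they are.

Things in the scene. Friction and masses are not known exactly. Their poses are not given: they have to be found in the camera images.
- jar_lane: Wooden jar lane, fixed to the worktop, no floor of its own. Origin: on the worktop, mid-lane, 4 mm in front of the roof's front edge. Jars slide in along its -y; +y points out of the mouth, x runs across. Lane 60 mm wide inside, walls 10 mm thick. In front of the roof (y -4 to +52 mm, then flaring to +70 mm) the walls are 30 mm high and it is open above.
- roof_edge (a point): Middle of the front edge of the plywood roof (y -4 to -90 mm; clear height 66 mm, top 71 mm, 82 mm wide). Hidden under it, set to a new depth each time, is a backstop: its 50 mm wide rubber pad faces the mouth at lane y = -40 to -54 mm unloaded, gives 4 N per mm and bottoms out hard after 16 mm.
- lane_mouth (a point): Point on the worktop in the middle of the flared mouth, at lane x = 0, y = +68 mm.
- jar_tin: First jar: white with a beige screw lid, 56 mm diameter, 61 mm high, 0.08 to 0.15 kg. Origin: centre of its underside, z up. At the unloaded pad its centre is at lane y = -12 to -26 mm, so that it still sticks out 2 to 16 mm in front of the lane's origin and can be pushed home from in front without reaching under the roof.
- jar_cerium: Second jar: pink with a black screw lid, 52 mm diameter, 69 mm high, 0.08 to 0.15 kg. Origin: centre of its underside, z up. Its centre ends 54 mm in front of that of the first jar. The two jars swap starting places at random: one stands right of the lane, the other left.
- swing_bar (a joint): Angle of the aluminium swing bar about its vertical pivot. 0: square across the mouth. Starts open at about 1.6 to 1.8, pointing out of the mouth; range -0.28 to 2.0. From above it closes clockwise. It stays where left: steady hinge friction of 0.55 N m, about 7 N at the knob. With the row clamped it stands between about -0.15 and +0.15, depending on the backstop.
- bar_pivot (a point): Pivot axis of the swing bar, beside the mouth at lane x = -75, y = +76 mm; the point is 20 mm above the worktop. The bar is 14 mm wide and lies 9 to 32 mm above the worktop.
- bar_grip (a point): Point on the axis of the upright round black knob at the free end of the bar, 75 mm from the pivot, 96 mm above the worktop. The knob is 16 mm in diameter and reaches up to 112 mm, well above the jars.
- bar_nose (a point): Front of the rounded rubber nose at the bar's free end, 75 mm along the bar from the pivot and 18 mm to the side that faces the jar when closed, 20 mm above the worktop.
- jar_alu: Bystander: tall narrow white jar with a red lid, 46 mm diameter, 75 mm high. Origin: centre of its underside.
- brush_1: Bystander: purple scrubbing brush with a handle bow, 30 x 86 x 55 mm. Origin: centre of its underside.
Things that resemble listed ones, but are neither listed nor needed, are in the scene too. Leave any yellow look-alike of the jar_cerium alone.

How it is judged:
On the way, in this order (a step that is already met when the one before it is completed fails the run):
1. the first jar stands upright under the roof at the backstop, with the second jar not yet behind it (x of jar_tin in the frame of jar_lane between -0.006 and 0.006 m and y of jar_tin in the frame of jar_lane between -0.046 and -0.007 m and height (world z) of jar_tin below 0.004 m and angle between jar_tin's own z axis and vertical below 0.08 rad and horizontal distance between jar_cerium and jar_tin above 0.09 m), for 0.2 s.
2. the second jar stands in the lane against the first, with the bar still open (x of jar_tin in the frame of jar_lane between -0.006 and 0.006 m and y of jar_tin in the frame of jar_lane between -0.046 and -0.007 m and height (world z) of each of jar_tin, jar_cerium below 0.004 m and angle between each of jar_tin, jar_cerium's own z axis and vertical below 0.08 rad and x of jar_cerium in the frame of jar_lane between -0.008 and 0.008 m and y of jar_cerium in the frame of jar_lane between 0.006 and 0.05 m and horizontal distance between jar_cerium and jar_tin below 0.06 m and value of joint swing_bar above 0.6 rad), for 0.2 s.
At the end, for the whole second after the job is handed in: Both jars upright in the lane (mid-lane within 6 and 8 mm), the first with its centre over 7 mm inside the lane's origin, the second behind it (centres under 60 mm apart); bar across the mouth (-0.25 to 0.2 rad); the jars pressed together by 3 to 25 N; at rest (x of jar_tin in the frame of jar_lane between -0.006 and 0.006 m and y of jar_tin in the frame of jar_lane between -0.046 and -0.007 m and height (world z) of each of jar_tin, jar_cerium below 0.004 m and angle between each of jar_tin, jar_cerium's own z axis and vertical below 0.08 rad and x of jar_cerium in the frame of jar_lane between -0.008 and 0.008 m and y of jar_cerium in the frame of jar_lane between 0.006 and 0.05 m and horizontal distance between jar_cerium and jar_tin below 0.06 m and value of joint swing_bar between -0.25 and 0.2 rad and contact force between jar_cerium and jar_tin above 3 N and linear speed of each of jar_tin, jar_cerium below 0.01 m/s); the robot touches nothing.
It fails at once if the row is rammed or crushed: the two jars press on each other with more than 25 N (contact force between jar_cerium and jar_tin above 25 N).
It fails at once if the tall narrow jar or the brush is disturbed by more than 30 mm (distance of any of jar_alu, brush_1 from where it was at the start of the episode above 0.03 m).
It also fails if it takes over 72 s, if anything falls off the work surface, if the arm or the gripper's body presses on something with over 40 N, if the wrist force passes 120 N, or if a joint passes its speed limit or range.

ROBOT

A 7-joint arm with a two-finger parallel gripper is mounted at the origin on a cart in front of the work surface, level with it; the furniture and walls round the work are solid. World frame = base frame: x ahead of the robot, y to its left, z up, the work surface at z = 0. Lengths are in m, angles in rad, forces in N, time in s.
With the tool pointing down it reaches from about 0.35 to 0.9 m from the base axis. Payload 7.2 kg.
Tool frame: the origin (TCP) lies between the finger pads; the fingertips stand 8 mm ahead of it and the grasp point (between the pads) lies 11 mm behind it; z points along the fingers, x is the direction in which the jaws open and shut, and the axes are right-handed (so a half turn about z gives the same grasp; the last joint's range is limited). The gripper opens to 85 mm and grips with 20 to 120 N. Pads are 22 mm wide; open, the fingers measure 114 mm over their backs; the gripper's body (76 mm by 85 mm) begins 54 mm behind the grasp point. The pads swing forward as they close: fully open they stand 13 mm farther back than shut.
Start: joints at [1.202, 0.411, -0.013, 1.596, 0.006, 1.134, -0.082], TCP at [0.185, -0.597, 0.239] pointing down, gripper open.
Joint ranges: [-2.95, 2.95], [-0.29, 1.99], [-1.47, 1.44], [0.14, 2.54], [-1.03, 4.17], [0.13, 1.85], [-2.86, 2.86]. Speed limits (rad/s): [2.39, 2.39, 3.01, 3.01, 3.14, 3.14, 3.14].

INTERFACE

Orientations are given as [roll, pitch, yaw] about the fixed x, y, z axes, in that order (R = Rz(yaw) Ry(pitch) Rx(roll)).
In Python, from bench import telemetry, viewer, sign_off gives the robot as it stands.
- The arm moves only by the shell command python3 -m handwheel 'ROWS' [OPENING] [FORCE]. ROWS is JSON, a list that holds one entry, the list of rows, each a list of 4 numbers: the shift along the tool's x, y, z in m, then the turn about the tool's z in rad. In form: [[[dx, dy, dz, roll], ...]]. A call has exactly 5 rows; each row is the pose to reach, as a shift and turn from the pose commanded when the call began, along the tool's axes at that moment; what a row does not reach only later rows make up. A row lasts 1/8 s, in which the tool goes at most 62.5 mm and 10.7 degrees, less where a joint would pass 70% of its speed; a pose out of reach is approached as far as the arm can. A call with a gripper value outside its range is refused whole. OPENING is the gripper command: -1 is shut, 1 is fully open, values between are in proportion, set as the call begins (- or left out, the last holds). The fingers move at their own pace and stop on an object; FORCE is the grip in N (left out, the last holds). Time passes only in rows, so rows that repeat a pose let the fingers close, or fill a call up. It gives the time, the measured TCP pose, the force and the opening at its end, in the units of the state.
- telemetry.get_obs(): the state, without advancing time (a new reading comes with each control period).
- viewer.camera(name): name is "scene" or "top" or "wrist"; returns a dict with "img" (420x560x3 uint8, red, green, blue), "fovy" (degrees; the focal length in pixels is half the picture's height over the tangent of half this angle, whatever the lens; pixels are square), "cx", "cy" (the principal point, pixels), "rvec" (rotation vector, rad) and "tvec" (3), from world to camera coordinates, as OpenCV has them. Camera axes: x right, y down, z forward; pixel columns grow to the right and rows downward; lengths in m; the calibration is good to about 2 mm. A picture is of the moment at which its call begins. There is no depth.
- sign_off(): hands the job in, once; it reports no verdict.
The state is a dict: "clock": time; "joint_positions": joint angles; "qvel": joint speeds; "effort": joint torques, N m; "ee_pos": TCP position; "eef_rot": TCP orientation; "wrist_force": force on the tool from outside, world axes, zero at the start; "torque": the same for the moment, N m; "opening": finger opening in m.
Only numpy, scipy, OpenCV 4.12 (cv2) and the standard library are available. Lean on these libraries where they do the work, as an engineer would, in place of code of your own. Each camera call takes 0.05 s, during which the arm holds its last target. There are 200 camera calls.

## Working session

There is one attempt and no reset: what is moved stays moved. The work goes in short steps, Python scripts to look and compute and a shell command to move; the robot and the scene stay as the last step left them, time stands still between calls to the robot, and variables do not carry over. Pictures are saved under pics/ and viewed, about 8 in all and at most 12, crops included, and the job is handed in when it is done.

```bash
mkdir -p pics; ls; cat > h.py <<'E'
import numpy as np, cv2
from bench import telemetry, viewer
def cam(n):
    c=viewer.camera(n); c['R']=cv2.Rodrigues(np.array(c['rvec'],float))[0]; c['t']=np.array(c['tvec'],float).ravel()
    c['f']=c['img'].shape[0]/2/np.tan(np.radians(c['fovy'])/2); return c
def ray(c,u,v,z):
    d=c['R'].T@np.array([(u-c['cx'])/c['f'],(v-c['cy'])/c['f'],1.]); o=-c['R'].T@c['t']
    return o+d*(z-o[2])/d[2]
def proj(c,p):
    q=c['R']@np.array(p,float)+c['t']; return np.array([c['cx']+c['f']*q[0]/q[2], c['cy']+c['f']*q[1]/q[2]])
def save(c,n,crop=None,s=1):
    im=c['img'][:,:,::-1]
    if crop: x0,y0,x1,y1=crop; im=im[y0:y1,x0:x1]
    cv2.imwrite('pics/'+n,cv2.resize(im,None,fx=s,fy=s,interpolation=cv2.INTER_CUBIC))
E
python3 - <<'E'
from h import *
print(telemetry.get_obs())
for n in('top','scene'):
    c=cam(n); save(c,n+'0.png',None,1.4 if n=='top' else 1); print(n,c['fovy'],c['cx'],c['cy'],-c['R'].T@c['t'],c['R'])
    np.save(n+'.npy',c,allow_pickle=True)
E
```

```text
pics
{'clock': 0.0, 'joint_positions': array([ 1.20177934,  0.41190691, -0.01272717,  1.59705882,  0.00559737,
        1.13427793, -0.08221542]), 'qvel': array([ 0.00017837, -0.00037458,  0.00039567, -0.00086281, -0.00153674,
        0.00132582,  0.00128892]), 'effort': array([-6.33387353e-04, -6.00636220e+01,  6.81728180e-01, -2.99416012e+01,
        1.36902463e-02,  1.06991423e-02, -2.32763696e-06]), 'ee_pos': array([ 0.1850147 , -0.59648088,  0.23844255]), 'eef_rot': array([ 3.14148655e+00,  1.61194855e-03, -1.26995736e+00]), 'wrist_force': array([ 0.34756611,  0.63231634, -0.62088354]), 'torque': array([ 0.04570471, -0.00017315, -0.0586739 ]), 'opening': 0.08538437590697638}
top 57.82458091460492 274.18818839702277 210.94254670186476 [0.45972089 0.21803493 0.98250826] [[ 0.0133849  -0.99983977  0.01188603]
 [-0.98647692 -0.01514611 -0.1631989 ]
 [ 0.16335278 -0.00954089 -0.98652159]]
scene 55.34015650337327 277.9789868125981 212.1728774702396 [0.2030001  0.90284506 0.56410053] [[-0.86358161 -0.50402842  0.01349637]
 [-0.26027358  0.42269716 -0.86809261]
 [ 0.43183847 -0.75318156 -0.49621878]]
```

View pics/top0.png

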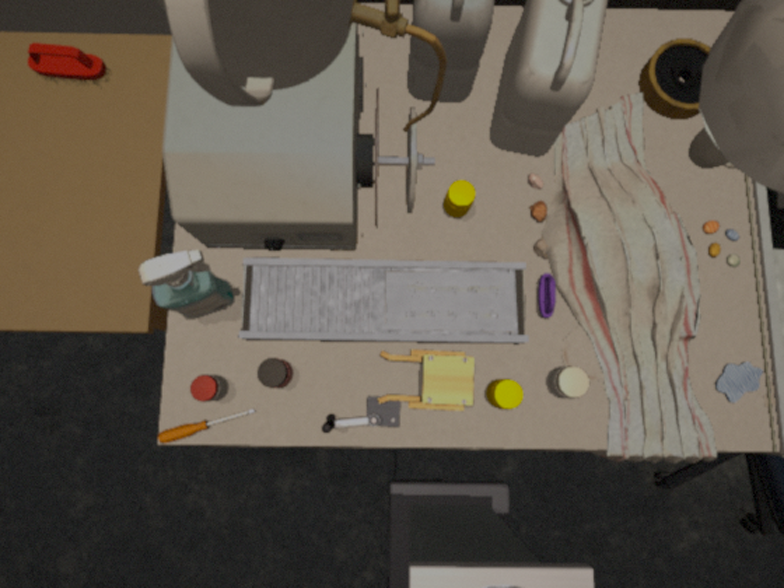

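View pics/scene0.png

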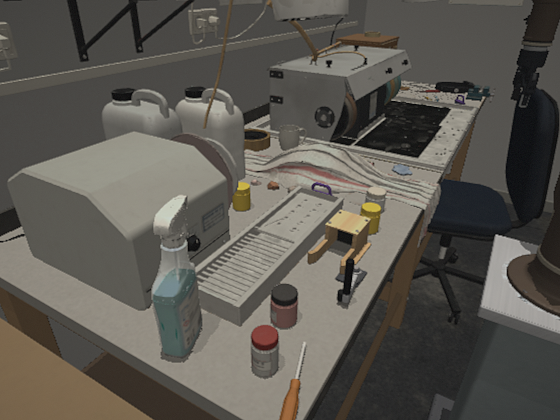

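The top view (1.4x) shows the lane's plywood roof at (447,380), with its mouth facing left (world +y). The bar is open, with its pivot near (378,418) and the knob near (328,424).

Candidates:
- **Beige lid on white, (571,382):** this is jar_tin.
- **Black lid on pink, (275,373):** this is jar_cerium.
- **Yellow jars, (507,394) and (460,197):** look-alikes, not to be touched.
- **Red lid, (205,388):** this is jar_alu.
- **Purple brush, (547,296):** bystander, stays put.

I'll confirm these in an enlarged crop.

```bash
python3 - <<'E'
from h import *
T=np.load('top.npy',allow_pickle=True).item(); S=np.load('scene.npy',allow_pickle=True).item()
a=cv2.resize(T['img'][235:330,125:435,::-1],(800,245),interpolation=cv2.INTER_CUBIC)
b=cv2.resize(S['img'][175:385,230:420,::-1],None,fx=1.6,fy=1.6,interpolation=cv2.INTER_CUBIC)
o=np.zeros((245+b.shape[0],800,3),np.uint8); o[:245]=a; o[245:,:b.shape[1]]=b
cv2.imwrite('pics/crop.png',o)
hsv=cv2.cvtColor(T['img'],cv2.COLOR_RGB2HSV)
for n,(u,v),z in(('tin',(408,273),.061),('cer',(196,266),.069),('alu',(146,277),.075),('yel',(362,281),.069)):
    p=T['img'][v-18:v+19,u-18:u+19].astype(int)
    print(n,T['img'][v,u],hsv[v,u],ray(T,u,v,z).round(3))
# roof
for q in((425,352),(474,352),(474,406),(425,406)): print('roof',ray(T,q[0]/1.4,q[1]/1.4,.071).round(3))
print('pivot',ray(T,378/1.4,420/1.4,.03).round(3),'knob',ray(T,328/1.4,424/1.4,.112).round(3))
E
```

```text
tin [169 168 143] [ 29  39 169] [ 0.466 -0.114  0.061]
cer [74 65 57] [14 59 74] [0.476 0.393 0.069]
alu [143  57  43] [  4 178 143] [0.449 0.507 0.075]
yel [169 169   0] [ 30 255 169] [ 0.446 -0.001  0.069]
roof [0.514 0.138 0.071]
roof [0.515 0.054 0.071]
roof [0.424 0.055 0.071]
roof [0.423 0.138 0.071]
pivot [0.397 0.216 0.03 ] knob [0.395 0.296 0.112]
```

View pics/crop.png

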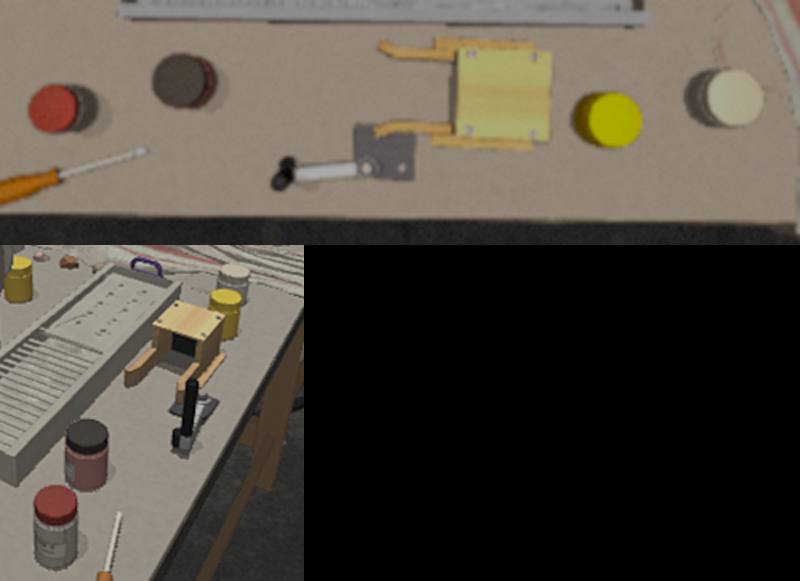

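The crop confirms it. The white jar with the beige lid is at crop (733,97). The pink jar with the black lid is at (182,80), and the scene crop shows its pink body. The bar is open. Next I'll get precise positions from colour masks.

```bash
python3 - <<'E'
from h import *
T=np.load('top.npy',allow_pickle=True).item()
im=T['img']; hsv=cv2.cvtColor(im,cv2.COLOR_RGB2HSV)
def blob(m,u,v):
    m=cv2.morphologyEx(m.astype(np.uint8)*255,cv2.MORPH_OPEN,np.ones((3,3)))
    cs,_=cv2.findContours(m,cv2.RETR_EXTERNAL,cv2.CHAIN_APPROX_NONE)
    return min(cs,key=lambda c:-cv2.pointPolygonTest(c,(float(u),float(v)),True))
def lid(n,m,u,v,z):
    c=blob(m,u,v); P=np.array([ray(T,x,y,z)[:2] for x,y in c[:,0]])*1000
    (cx,cy),r=cv2.minEnclosingCircle(P.astype(np.float32)); mo=cv2.moments(c)
    print(n,'circ',round(cx,1),round(cy,1),'r',round(r,1),'centroid',ray(T,mo['m10']/mo['m00'],mo['m01']/mo['m00'],z).round(4),cv2.contourArea(c))
H,S_,V=[hsv[...,i].astype(int) for i in range(3)]
lid('tin',(V>135)&(S_<75),408,273,.061)
lid('cer',(V<90)&(S_<75),196,266,.069)
lid('yel',(S_>200)&(V>140),362,281,.069)
c=blob((H>20)&(H<32)&(S_>95)&(V>135),320,272)
P=(np.array([ray(T,x,y,.071)[:2] for x,y in c[:,0]])*1000).astype(np.float32)
print('roof',cv2.minAreaRect(P),cv2.contourArea(c)); print(cv2.boxPoints(cv2.minAreaRect(P)).round(1))
c=blob((V<45),235,302); print('knob px',cv2.boundingRect(c))
w=cam('wrist'); print(-w['R'].T@w['t'],w['fovy'],(w['R'].T@[0,0,1]).round(2))
E
```

```text
tin circ 686.8 61.1 r 604.5 centroid [0.6182 0.0012 0.061 ] 76487.5
cer circ 475.9 397.9 r 24.3 centroid [0.476  0.3983 0.069 ] 293.0
yel circ 445.8 -2.4 r 24.1 centroid [ 0.4455 -0.0031  0.069 ] 293.5
roof ((476.1335144042969, 99.01261901855469), (83.8160629272461, 63.3234977722168), 87.34408569335938) 679.5
[[442.6  58.6]
 [505.8  55.7]
 [509.7 139.4]
 [446.4 142.3]]
knob px (234, 297, 5, 8)
[ 0.2504285  -0.57656027  0.37217762] 65.03996388145976 [-0.26 -0.08 -0.96]
```

```bash
python3 - <<'E'
from h import *
T=np.load('top.npy',allow_pickle=True).item()
im=T['img']; hsv=cv2.cvtColor(im,cv2.COLOR_RGB2HSV)
for x,y in((320,260),(320,272),(320,285),(308,272),(334,272),(320,252),(320,291),(408,273),(402,273),(395,273),(417,273),(380,250)): print((x,y),hsv[y,x],end=' ')
print()
def fl(seed,d):
    m=np.zeros((422,562),np.uint8); cv2.floodFill(cv2.GaussianBlur(im,(3,3),0),m,seed,0,d,d,cv2.FLOODFILL_FIXED_RANGE|cv2.FLOODFILL_MASK_ONLY|(255<<8)); m=m[1:-1,1:-1]
    return max(cv2.findContours(cv2.morphologyEx(m,cv2.MORPH_CLOSE,np.ones((5,5))),cv2.RETR_EXTERNAL,cv2.CHAIN_APPROX_NONE)[0],key=cv2.contourArea)
c=fl((408,273),(25,25,25)); P=(np.array([ray(T,x,y,.061)[:2] for x,y in c[:,0]])*1000).astype(np.float32); print('tin',cv2.minEnclosingCircle(P),P.mean(0))
for d in(25,35):
    c=fl((320,270),(d,d,d)); P=(np.array([ray(T,x,y,.071)[:2] for x,y in c[:,0]])*1000).astype(np.float32); print('roof',cv2.minAreaRect(P)); print(cv2.boxPoints(cv2.minAreaRect(P)).round(1).tolist())
E
```

```text
(320, 260) [ 29  98 169] (320, 272) [ 24 110 172] (320, 285) [ 30  91 171] (308, 272) [ 25 108 172] (334, 272) [ 23 116 171] (320, 252) [ 19 129 172] (320, 291) [ 22 125 170] (408, 273) [ 29  39 169] (402, 273) [ 30  30 170] (395, 273) [15 50 82] (417, 273) [ 23  48 170] (380, 250) [ 17  46 145] 
tin ((468.295166015625, -119.0688705444336), 25.70758628845215) [ 468.4075  -118.98137]
roof ((457.7783203125, 108.80364990234375), (201.0335693359375, 134.27389526367188), 89.22794342041016)
[[389.29998779296875, 9.199999809265137], [523.5999755859375, 7.400000095367432], [526.2999877929688, 208.39999389648438], [392.0, 210.1999969482422]]
roof ((761.3062744140625, 68.10440063476562), (1017.364013671875, 819.7188720703125), 89.69827270507812)
[[348.79998779296875, -438.3999938964844], [1168.5, -442.70001220703125], [1173.800048828125, 574.5999755859375], [354.1000061035156, 578.9000244140625]]
```

```bash
python3 - <<'E'
from h import *
T=np.load('top.npy',allow_pickle=True).item()
hsv=cv2.cvtColor(T['img'],cv2.COLOR_RGB2HSV)
m=cv2.inRange(hsv,(17,78,150),(33,145,255)); m[:,345:]=0
m=cv2.morphologyEx(cv2.morphologyEx(m,cv2.MORPH_CLOSE,np.ones((3,3))),cv2.MORPH_OPEN,np.ones((7,7)))
c=max(cv2.findContours(m,0,1)[0],key=cv2.contourArea); print(cv2.boundingRect(c))
P=(np.array([ray(T,x,y,.071)[:2] for x,y in c[:,0]])*1000).astype(np.float32); r=cv2.minAreaRect(P);print(r,cv2.boxPoints(r).round(1).tolist())
# edges: per-row extents for sub-pixel lines
ys,xs=np.nonzero(m)
L=np.array([[y,xs[ys==y].min(),xs[ys==y].max()] for y in range(ys.min()+4,ys.max()-3)]); C=np.array([[x,ys[xs==x].min(),ys[xs==x].max()] for x in range(xs.min()+4,xs.max()-3)])
for nm,pts in(('front',[ray(T,a[1]-.5,a[0],.071) for a in L]),('rear',[ray(T,a[2]+.5,a[0],.071) for a in L]),('far',[ray(T,a[0],a[1]-.5,.071) for a in C]),('near',[ray(T,a[0],a[2]+.5,.071) for a in C])):
    l=cv2.fitLine((np.array(pts)[:,:2]*1000).astype(np.float32),cv2.DIST_HUBER,0,.01,.01).ravel(); print(nm,l.round(3))
E
```

```text
(292, 250, 46, 43)
((468.172607421875, 111.37183380126953), (106.21654510498047, 98.96375274658203), 89.21942901611328) [[418.0, 58.900001525878906], [516.9000244140625, 57.599998474121094], [518.4000244140625, 163.8000030517578], [419.3999938964844, 165.10000610351562]]
front [ 9.98000e-01 -5.60000e-02  4.68553e+02  1.41374e+02]
rear [ 1.00000e+00 -1.40000e-02  4.70948e+02  5.70320e+01]
far [2.70000e-02 1.00000e+00 5.17237e+02 1.08155e+02]
near [1.70000e-02 1.00000e+00 4.18917e+02 1.14332e+02]
```

Estimates so far:
- tin (0.468, -0.119)
- cerium (0.476, 0.398)
- lane origin about (0.470, 0.146), yaw about -2°, to be refined with the wrist camera

I'm moving over the tin now.

```bash
cat >> h.py <<'E'
LANE=[.470,.146,-.035]
def lane2w(x,y):
    a=LANE[2]; return np.array([LANE[0]+x*np.cos(a)-y*np.sin(a),LANE[1]+x*np.sin(a)+y*np.cos(a)])
def w2lane(p):
    a=LANE[2]; d=np.array(p[:2])-LANE[:2]; return np.array([d[0]*np.cos(a)+d[1]*np.sin(a),-d[0]*np.sin(a)+d[1]*np.cos(a)])
def dl(x,y,z,yaw):
    o=telemetry.get_obs(); p=o['ee_pos']; w=o['eef_rot'][2]; d=np.array([x,y,z])-p
    c,s=np.cos(w),np.sin(w); r=-(yaw-w); r=(r+np.pi)%(2*np.pi)-np.pi
    print('shift',np.round([c*d[0]+s*d[1],s*d[0]-c*d[1],-d[2],r],4),'from',p.round(4),round(w,3),'F',o['wrist_force'].round(1),'t',round(o['clock'],2))
E
python3 -c "
from h import *
dl(.468,-.119,.2,-.035)"
python3 -m handwheel '[[[-0.037,-0.041,0,0],[-0.074,-0.082,0,0],[-0.111,-0.123,0,0],[-0.148,-0.164,0.01,0],[-0.186,-0.206,0.02,0]]]' 1
python3 -m handwheel '[[[-0.037,-0.041,0.005,-0.18],[-0.074,-0.082,0.01,-0.36],[-0.111,-0.123,0.015,-0.54],[-0.148,-0.164,0.02,-0.72],[-0.186,-0.206,0.02,-0.9]]]'
python3 -m handwheel '[[[0,0,0,-0.17],[0,0,0,-0.335],[0,0,0,-0.335],[0,0,0,-0.335],[0,0,0,-0.335]]]'
python3 - <<'E'
from h import *
dl(.468,-.119,.2,-.035)
c=cam('wrist'); save(c,'w1.png'); np.save('w1.npy',c,allow_pickle=True)
print(-c['R'].T@c['t'],proj(c,[.468,-.119,.061]))
E
```

```text
shift [-0.3723 -0.4118  0.0387 -1.2349] from [ 0.1851 -0.5966  0.2387] -1.27 F [-0.6  0.9  0.1] t 0.15
clock: 0.78
ee_pos: [0.3274, -0.3567, 0.2192]
eef_rot: [-3.141, -0.001, -1.27]
wrist_force: [1.0, -0.0, 0.5]
opening: 0.0853
clock: 1.4
ee_pos: [0.4688, -0.1181, 0.199]
eef_rot: [3.141, 0.0, -0.364]
wrist_force: [1.1, -0.0, 0.5]
opening: 0.0853
clock: 2.02
ee_pos: [0.4684, -0.1197, 0.1993]
eef_rot: [3.141, 0.0, -0.037]
wrist_force: [0.1, 0.2, -0.7]
opening: 0.0855
shift [-0.0004 -0.0007 -0.0007 -0.0024] from [ 0.4684 -0.1197  0.1993] -0.037 F [ 0.1  0.2 -0.7] t 2.02
[ 0.4711424  -0.05165245  0.33294725] [272.7821293  196.42844806]
```

View pics/w1.png

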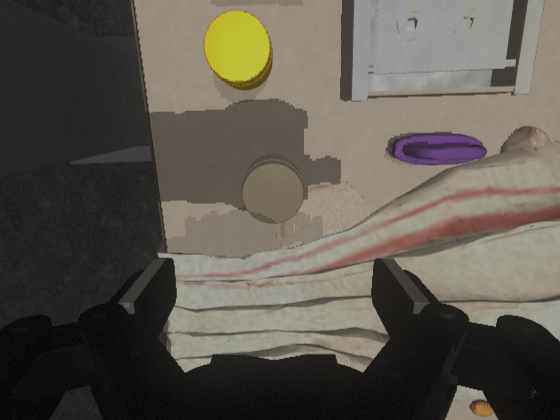

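The wrist view puts the tin's lid centre at (273,191), against a predicted (272.8,196.4), so the estimate is a few mm off in y. The yellow look-alike at (238,46) and the brush at (438,149) are clear of the jaws. I'll descend and grip.

```bash
python3 -c "
from h import *
c=np.load('w1.npy',allow_pickle=True).item(); p=ray(c,273,191,.061); print(p); dl(p[0],p[1],.043,-.035)"
```

```text
[ 0.46836294 -0.11427858  0.061     ]
shift [-0.0002 -0.0054  0.1563 -0.0018] from [ 0.4684 -0.1197  0.1993] -0.037 F [-0.1  0.2  0.2] t 2.08
```

```bash
python3 -m handwheel '[[[0,-0.004,0.04,0],[0,-0.004,0.09,0],[0,-0.004,0.13,0],[0,-0.004,0.15,0],[0,-0.004,0.156,0]]]' 1
python3 -m handwheel '[[[0,0,0,0],[0,0,0,0],[0,0,0,0],[0,0,0,0],[0,0,0,0]]]' -1 30
python3 -m handwheel '[[[0,0,0,0],[0,0,0,0],[0,0,-0.01,0],[0,0,-0.03,0],[0,0,-0.06,0]]]'
python3 -m handwheel '[[[0,0,-0.04,0],[0,-0.03,-0.08,0],[0,-0.08,-0.09,0],[0,-0.13,-0.09,0],[0,-0.18,-0.09,0]]]'
python3 -m handwheel '[[[0,0,0,0],[0,0,0,0],[0,0,0,0],[0,0,0,0],[0,0,0,0]]]'
python3 - <<'E'
from h import *
dl(.47,.2,.12,-.035)
c=cam('wrist'); save(c,'w2.png'); np.save('w2.npy',c,allow_pickle=True)
for p in ((0,0,.071),(0,-4e-3,.071),(0,68e-3,0)): print(p,proj(c,[*lane2w(p[0],p[1]),p[2]]).round(1))
E
```

```text
clock: 2.7
ee_pos: [0.4679, -0.1154, 0.0421]
eef_rot: [-3.141, 0.002, -0.036]
wrist_force: [-0.6, -0.1, -0.0]
opening: 0.0853
clock: 3.32
ee_pos: [0.4692, -0.1158, 0.0445]
eef_rot: [3.141, -0.002, -0.035]
wrist_force: [-1.2, 0.6, 7.0]
opening: 0.0546
clock: 3.95
ee_pos: [0.4681, -0.1155, 0.1041]
eef_rot: [-3.141, 0.001, -0.035]
wrist_force: [0.3, -0.1, -0.8]
opening: 0.0546
clock: 4.58
ee_pos: [0.4749, 0.0656, 0.1945]
eef_rot: [3.141, -0.002, -0.036]
wrist_force: [0.4, -0.6, -1.3]
opening: 0.0547
clock: 5.2
ee_pos: [0.4749, 0.0637, 0.1933]
eef_rot: [3.141, 0.0, -0.036]
wrist_force: [0.2, 0.6, -1.1]
opening: 0.0547
shift [-0.0098 -0.1361  0.0733 -0.0012] from [0.4749 0.0637 0.1933] -0.036 F [ 0.2  0.6 -1.1] t 5.2
(0, 0, 0.071) [262.5  94.4]
(0, -0.004, 0.071) [262.6 100.1]
(0, 0.068, 0) [264.4  18.4]
```

View pics/w2.png

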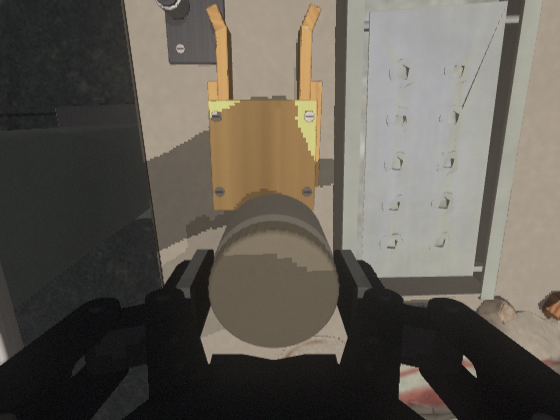

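The tin is held in the jaws. The roof's front edge runs from (209,100) to (317,100), with its midpoint at (263,100), which matches the prediction of (262.6,100.1). I'll use the roof screws to refine the yaw.

```bash
python3 - <<'E'
from h import *
c=np.load('w2.npy',allow_pickle=True).item()
for q in((209,100),(317,100),(216,116),(308.5,116),(219,191),(307,191)): print(q,ray(c,*q,.071).round(4))
m=(ray(c,216,116,.071)+ray(c,308.5,116,.071))/2; n=(ray(c,219,191,.071)+ray(c,307,191,.071))/2
d=m-n; print('yaw',-np.arctan2(d[0],d[1]))
for q in((217,82),(229,82),(300,82),(312,82),(212,8),(315,8),(222,28),(304,28)): print(q,ray(c,*q,.03).round(4), w2lane(ray(c,*q,.03)).round(4))
p=lane2w(0,.1); print(p); dl(p[0],p[1],.13,-.036)
E
```

```text
(209, 100) [0.4302 0.1435 0.071 ]
(317, 100) [0.5101 0.1407 0.071 ]
(216, 116) [0.4345 0.1319 0.071 ]
(308.5, 116) [0.5037 0.1295 0.071 ]
(219, 191) [0.4321 0.0744 0.071 ]
(307, 191) [0.5021 0.0719 0.071 ]
yaw -0.03475676948054033
(217, 82) [0.4307 0.1597 0.03  ] [-0.0398  0.0123]
(229, 82) [0.4408 0.1593 0.03  ] [-0.0296  0.0123]
(300, 82) [0.5009 0.1571 0.03  ] [0.0305 0.0122]
(312, 82) [0.5111 0.1568 0.03  ] [0.0407 0.0122]
(212, 8) [0.4313 0.2154 0.03  ] [-0.0411  0.068 ]
(315, 8) [0.5137 0.2124 0.03  ] [0.0414 0.0679]
(222, 28) [0.4381 0.2007 0.03  ] [-0.0338  0.0535]
(304, 28) [0.5048 0.1983 0.03  ] [0.0329 0.0534]
[0.47349929 0.24593876]
shift [-7.900e-03 -1.819e-01  6.330e-02  1.000e-04] from [0.4749 0.0639 0.1933] -0.036 F [ 0.3 -1.4 -1.3] t 5.25
```

```bash
python3 -m handwheel '[[[-0.002,-0.045,0,0],[-0.004,-0.09,0,0],[-0.006,-0.135,0,0],[-0.008,-0.17,0,0],[-0.008,-0.182,0.01,0]]]'
python3 -m handwheel '[[[0,0,0.04,0],[0,0,0.08,0],[0,0,0.12,0],[0,0,0.136,0],[0,0,0.137,0]]]'
python3 -c "
from h import *
p=lane2w(0,.016); print(w2lane(telemetry.get_obs()['ee_pos'])); dl(p[0],p[1],.0455,-.035)"
```

```text
clock: 5.88
ee_pos: [0.4731, 0.2491, 0.1836]
eef_rot: [-3.14, -0.001, -0.032]
wrist_force: [0.1, -0.8, -1.5]
opening: 0.0543
clock: 6.5
ee_pos: [0.4731, 0.2459, 0.0457]
eef_rot: [3.141, 0.001, -0.035]
wrist_force: [-0.8, 0.1, -0.2]
opening: 0.0546
[-0.00043559  0.09996644]
shift [ 0.0005  0.084   0.0002 -0.0003] from [0.4731 0.2459 0.0457] -0.035 F [-0.8  0.1 -0.2] t 6.5
```

```bash
python3 -m handwheel '[[[0.001,0.016,0,0],[0.001,0.032,0,0],[0.001,0.048,0,0],[0.001,0.064,0,0],[0.001,0.078,0,0]]]'
python3 -m handwheel '[[[0,0.004,0,0],[0,0.006,0,0],[0,0.006,0,0],[0,0.006,0.001,0],[0,0.006,0.001,0]]]'
python3 -c "
from h import *
print(w2lane(telemetry.get_obs()['ee_pos']))"
```

```text
clock: 7.12
ee_pos: [0.4716, 0.167, 0.0465]
eef_rot: [3.141, -0.0, -0.036]
wrist_force: [0.6, 0.6, -1.1]
opening: 0.0544
clock: 7.75
ee_pos: [0.4712, 0.1629, 0.0452]
eef_rot: [-3.141, 0.0, -0.034]
wrist_force: [-1.1, 0.6, -0.7]
opening: 0.0546
[0.00059097 0.01695676]
```

```bash
python3 -m handwheel '[[[0,0,0,0],[0,0,0,0],[0,0,0,0],[0,0,0,0],[0,0,-0.02,0]]]' 1
python3 -m handwheel '[[[0,0,-0.04,0],[0,0,-0.08,0],[0,-0.03,-0.085,0],[0,-0.06,-0.085,0],[0,-0.06,-0.085,0]]]' -1
python3 -m handwheel '[[[0,0,0,0],[0,0,0,0],[0,0,0.04,0],[0,0,0.08,0],[0,0,0.123,0]]]' -1
python3 - <<'E'
from h import *
print(w2lane(telemetry.get_obs()['ee_pos'])); dl(*lane2w(0,.06),.028,-.035)
c=cam('top'); save(c,'t3.png',(200,225,360,335),4)
E
```

```text
clock: 8.38
ee_pos: [0.4704, 0.1621, 0.0645]
eef_rot: [3.141, 0.003, -0.035]
wrist_force: [-0.4, -0.4, 0.1]
opening: 0.0855
clock: 9.0
ee_pos: [0.473, 0.2249, 0.1507]
eef_rot: [-3.14, -0.0, -0.032]
wrist_force: [0.2, -0.4, -0.6]
opening: 0.0001
clock: 9.62
ee_pos: [0.474, 0.2214, 0.0263]
eef_rot: [3.142, -0.001, -0.037]
wrist_force: [0.2, -0.4, 0.2]
opening: -0.0001
[0.00133593 0.07553813]
shift [-0.0013  0.0155 -0.0017 -0.0016] from [0.474  0.2214 0.0263] -0.037 F [ 0.2 -0.4  0.2] t 9.62
```

View pics/t3.png

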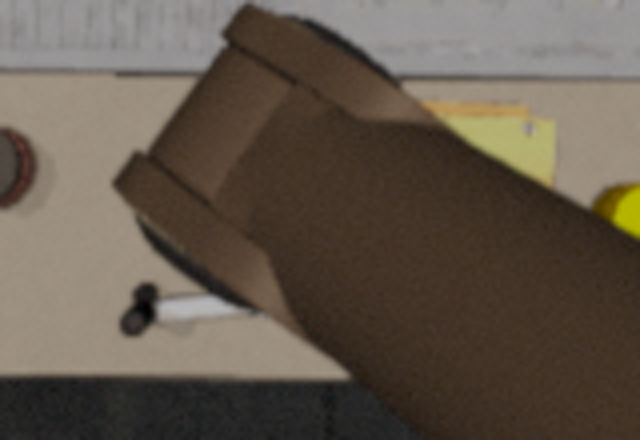

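The arm hides the lane in this view (the knob is visible at (140,305)). I'll push the tin in slowly and watch the force.

```bash
python3 -m handwheel '[[[-0.001,0.008,0,0],[-0.001,0.016,0,0],[-0.001,0.024,0,0],[-0.001,0.032,0,0],[-0.001,0.038,0,0]]]'
python3 -m handwheel '[[[0,0.002,0,0],[0,0.004,0,0],[0,0.006,0,0],[0,0.008,0,0],[0,0.01,0,0]]]'
python3 -c "
from h import *
print(w2lane(telemetry.get_obs()['ee_pos']))"
```

```text
clock: 10.3
ee_pos: [0.4715, 0.184, 0.0279]
eef_rot: [-3.141, -0.001, -0.036]
wrist_force: [-0.4, 1.2, 0.7]
opening: 0.0001
clock: 10.92
ee_pos: [0.4707, 0.1745, 0.0272]
eef_rot: [-3.142, 0.0, -0.035]
wrist_force: [0.6, 0.8, 1.2]
opening: -0.0001
[-0.00031742  0.02851628]
```

```bash
python3 -m handwheel '[[[0,0.001,0,0],[0,0.002,0,0],[0,0.003,0,0],[0,0.004,0,0],[0,0.005,0,0]]]'
python3 -m handwheel '[[[0,0.001,0,0],[0,0.002,0,0],[0,0.003,0,0],[0,0.003,0,0],[0,0.003,0,0]]]'
```

```text
clock: 11.55
ee_pos: [0.4705, 0.1694, 0.0273]
eef_rot: [3.141, 0.0, -0.035]
wrist_force: [-1.2, 0.8, 1.0]
opening: 0.0003
clock: 12.18
ee_pos: [0.4705, 0.1667, 0.0273]
eef_rot: [-3.141, -0.0, -0.035]
wrist_force: [0.3, 2.3, 0.3]
opening: 0.0001
```

```bash
python3 -c "
from h import *
for i in range(3):
  o=telemetry.get_obs(); print(w2lane(o['ee_pos']),o['wrist_force'])"
```

```text
[-0.00022289  0.02070694] [0.28494053 2.3290548  0.25925822]
[-0.00022289  0.02070694] [0.28494053 2.3290548  0.25925822]
[-0.00022289  0.02070694] [0.28494053 2.3290548  0.25925822]
```

```bash
python3 -m handwheel '[[[0,0.0005,0,0],[0,0.001,0,0],[0,0.0015,0,0],[0,0.0015,0,0],[0,0.0015,0,0]]]'
python3 -m handwheel '[[[0,0.0005,0,0],[0,0.001,0,0],[0,0.0015,0,0],[0,0.0015,0,0],[0,0.0015,0,0]]]'
```

```text
clock: 12.8
ee_pos: [0.4705, 0.1658, 0.0274]
eef_rot: [-3.141, -0.0, -0.034]
wrist_force: [-1.0, 4.6, 0.8]
opening: 0.0003
clock: 13.42
ee_pos: [0.4707, 0.1651, 0.0276]
eef_rot: [-3.139, -0.001, -0.034]
wrist_force: [1.0, 7.5, -0.9]
opening: -0.0
```

Contact is clear: about 4 N/mm starting near TCP lane y of 21 mm, so the tin's centre is at about -18 mm. I'll back off, check, and go to the pink jar.

```bash
python3 -m handwheel '[[[0,-0.004,0,0],[0,-0.015,0,0],[0,-0.04,0,0],[0,-0.05,-0.03,0],[0,-0.06,-0.08,0]]]'
python3 -m handwheel '[[[0,-0.03,-0.05,0],[0,-0.07,-0.09,0],[0,-0.11,-0.09,0],[0,-0.14,-0.09,0],[0,-0.165,-0.09,0]]]' 1
python3 - <<'E'
from h import *
dl(.476,.398,.2,-.035)
c=cam('wrist'); save(c,'w4.png',None,.7); np.save('w4.npy',c,allow_pickle=True)
t=cam('top'); a=cv2.resize(t['img'][225:335,180:360,::-1],None,fx=2.2,fy=2.2,interpolation=cv2.INTER_CUBIC); b=cv2.imread('pics/w4.png')
o=np.zeros((max(a.shape[0],b.shape[0]),a.shape[1]+b.shape[1],3),np.uint8); o[:b.shape[0],:b.shape[1]]=b; o[:a.shape[0],b.shape[1]:]=a; cv2.imwrite('pics/w4b.png',o)
print(o.shape,proj(c,[.476,.398,.069]))
E
```

```text
clock: 14.05
ee_pos: [0.4711, 0.2232, 0.1067]
eef_rot: [3.139, 0.004, -0.035]
wrist_force: [1.3, -0.7, -0.3]
opening: 0.0002
clock: 14.68
ee_pos: [0.4778, 0.3894, 0.197]
eef_rot: [3.14, 0.0, -0.035]
wrist_force: [0.8, -0.3, 0.2]
opening: 0.0852
shift [-0.0021 -0.0085 -0.003   0.0003] from [0.4778 0.3894 0.197 ] -0.035 F [ 0.8 -0.3  0.2] t 14.68
(294, 788, 3) [270.68497151 190.02198915]
```

View pics/w4b.png

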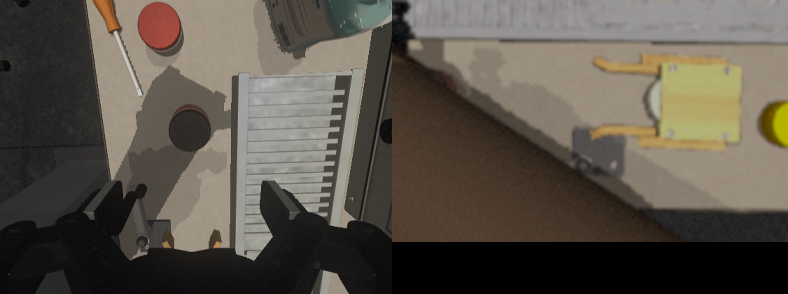

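The top crop shows the tin's rim poking out of the roof front at (655,100), standing in the lane. In the wrist view the pink jar's lid is at (271,186), against a predicted (271,190). I'll grasp it.

```bash
python3 -m handwheel '[[[-0.002,-0.01,0.03,0],[-0.002,-0.01,0.08,0],[-0.002,-0.01,0.12,0],[-0.002,-0.01,0.145,0],[-0.002,-0.01,0.15,0]]]' 1
python3 -m handwheel '[[[0,0,0,0],[0,0,0,0],[0,0,0,0],[0,0,0,0],[0,0,0,0]]]' -1 30
python3 -m handwheel '[[[0,0,0,0],[0,0,0,0],[0,0,-0.002,0],[0,0,-0.01,0],[0,0,-0.02,0]]]'
python3 -c "
from h import *
o=telemetry.get_obs(); print(w2lane(o['ee_pos']));dl(*lane2w(0,.115),.05,-.035)"
```

```text
clock: 15.4
ee_pos: [0.4759, 0.3965, 0.0453]
eef_rot: [3.138, 0.002, -0.036]
wrist_force: [0.1, 0.5, -0.2]
opening: 0.0856
clock: 16.02
ee_pos: [0.4773, 0.3989, 0.0489]
eef_rot: [-3.14, -0.002, -0.035]
wrist_force: [-0.6, -1.0, 6.9]
opening: 0.0502
clock: 16.65
ee_pos: [0.4765, 0.3984, 0.0678]
eef_rot: [3.141, 0.0, -0.035]
wrist_force: [0.1, 0.0, -2.0]
opening: 0.0505
[-0.00235893  0.25245731]
shift [0.0024 0.1375 0.0178 0.    ] from [0.4765 0.3984 0.0678] -0.035 F [ 0.1  0.  -2. ] t 16.65
```

```bash
python3 -m handwheel '[[[0,0.03,0,0],[0.001,0.06,0,0],[0.002,0.09,0,0],[0.0025,0.12,0,0],[0.0025,0.137,0,0]]]'
python3 -m handwheel '[[[0,0,0.006,0],[0,0,0.012,0],[0,0,0.0185,0],[0,0,0.0185,0],[0,0,0.0185,0]]]'
python3 -m handwheel '[[[0,0.012,0,0],[0,0.024,0,0],[0,0.036,0,0],[0,0.048,0,0],[0,0.055,0,0]]]'
python3 -c "
from h import *
o=telemetry.get_obs(); print(w2lane(o['ee_pos']));dl(*lane2w(0,.038),.048,-.035)"
```

```text
clock: 17.27
ee_pos: [0.4746, 0.2599, 0.0678]
eef_rot: [3.141, -0.001, -0.036]
wrist_force: [0.2, 0.0, -1.0]
opening: 0.0507
clock: 17.9
ee_pos: [0.474, 0.2625, 0.0485]
eef_rot: [-3.141, 0.0, -0.034]
wrist_force: [-1.0, 0.1, -1.4]
opening: 0.051
clock: 18.52
ee_pos: [0.4724, 0.205, 0.0487]
eef_rot: [3.141, 0.0, -0.036]
wrist_force: [-0.4, 0.6, -1.6]
opening: 0.0506
[0.00034016 0.05909547]
shift [-0.0003  0.0211  0.0007 -0.0012] from [0.4724 0.205  0.0487] -0.036 F [-0.4  0.6 -1.6] t 18.52
```

```bash
python3 -m handwheel '[[[0,0.004,0,0],[0,0.008,0,0],[0,0.011,0,0],[0,0.014,0,0],[0,0.016,0,0]]]'
python3 -m handwheel '[[[0,0.0007,0,0],[0,0.0014,0,0],[0,0.002,0,0],[0,0.0027,0,0],[0,0.003,0,0]]]'
python3 -m handwheel '[[[0,0.0005,0,0],[0,0.001,0,0],[0,0.0015,0,0],[0,0.002,0,0],[0,0.002,0,0]]]'
python3 -c "
from h import *
o=telemetry.get_obs(); print(w2lane(o['ee_pos']))"
```

```text
clock: 19.15
ee_pos: [0.4718, 0.1904, 0.0488]
eef_rot: [-3.142, -0.0, -0.035]
wrist_force: [-0.2, -0.2, -2.2]
opening: 0.0507
clock: 19.77
ee_pos: [0.4717, 0.1875, 0.0488]
eef_rot: [3.142, 0.0, -0.035]
wrist_force: [0.1, 0.6, -2.0]
opening: 0.0509
clock: 20.4
ee_pos: [0.4716, 0.1854, 0.0488]
eef_rot: [3.142, -0.0, -0.035]
wrist_force: [0.1, -0.4, -1.9]
opening: 0.0504
[0.00024745 0.03946722]
```

```bash
python3 -m handwheel '[[[0,0.0005,0,0],[0,0.001,0,0],[0,0.0015,0,0],[0,0.002,0,0],[0,0.002,0,0]]]'
python3 -m handwheel '[[[0,0.0005,0,0],[0,0.001,0,0],[0,0.0015,0,0],[0,0.002,0,0],[0,0.002,0,0]]]'
```

```text
clock: 21.02
ee_pos: [0.4716, 0.1834, 0.0488]
eef_rot: [3.142, -0.0, -0.035]
wrist_force: [0.2, 0.9, -1.0]
opening: 0.0508
clock: 21.65
ee_pos: [0.4715, 0.1818, 0.0488]
eef_rot: [-3.141, -0.0, -0.035]
wrist_force: [0.7, 0.9, -1.0]
opening: 0.0508
```

```bash
python3 -m handwheel '[[[0,0.0005,0,0],[0,0.001,0,0],[0,0.0015,0,0],[0,0.0015,0,0],[0,0.0015,0,0]]]'
python3 -m handwheel '[[[0,0.0005,0,0],[0,0.001,0,0],[0,0.001,0,0],[0,0.001,0,0],[0,0.001,0,0]]]'
```

```text
clock: 22.28
ee_pos: [0.4717, 0.1807, 0.049]
eef_rot: [-3.141, -0.001, -0.035]
wrist_force: [-0.1, 4.9, -0.4]
opening: 0.0507
clock: 22.9
ee_pos: [0.4717, 0.1802, 0.0491]
eef_rot: [-3.14, -0.001, -0.034]
wrist_force: [-0.2, 6.6, 0.3]
opening: 0.0505
```

```bash
python3 -m handwheel '[[[0,0,0.0005,0],[0,0,0.0005,0],[0,0,0.0005,0],[0,0,0.0005,0],[0,0,-0.01,0]]]' 1
python3 -m handwheel '[[[0,0,-0.04,0],[0,0,-0.09,0],[0,0,-0.14,0],[0,0.04,-0.15,0],[0,0.08,-0.15,0]]]'
python3 - <<'E'
from h import *
dl(.4,.2,.2,-.035)
c=cam('wrist'); save(c,'w5.png'); np.save('w5.npy',c,allow_pickle=True)
print(proj(c,[*lane2w(-.075,.076),.03]),proj(c,[*lane2w(0,.036),.069]))
E
```

```text
clock: 23.52
ee_pos: [0.4708, 0.1787, 0.0586]
eef_rot: [3.141, 0.002, -0.035]
wrist_force: [-0.0, -0.6, 0.8]
opening: 0.0853
clock: 24.15
ee_pos: [0.4691, 0.0987, 0.2108]
eef_rot: [-3.141, -0.003, -0.034]
wrist_force: [0.9, 0.1, -0.7]
opening: 0.0853
shift [-0.0724 -0.0989  0.0108  0.0014] from [0.4691 0.0987 0.2108] -0.034 F [ 0.9  0.1 -0.7] t 24.15
[186.17517172  48.5218752 ] [271.91364467  94.36044234]
```

View pics/w5.png

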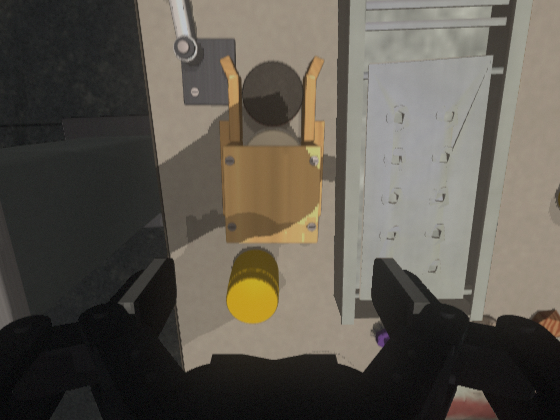

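The pink jar sits mid-lane at (272,94), exactly as predicted, touching the tin's rim below it. The pivot is at (186,47). Now I'll find the knob angle.

```bash
python3 - <<'E'
from h import *
T=np.load('top.npy',allow_pickle=True).item()
pv=lane2w(-.075,.076); print('pivot',pv)
for a in(1.6,1.7,1.8):
    k=pv+.075*np.array([np.cos(a+LANE[2]),np.sin(a+LANE[2])]); print(a,k.round(4),'top px',proj(T,[*k,.112]),'z.03',proj(T,[*k,.03]))
m=(T['img'].max(2)<60).astype(np.uint8); n,l,s,cc=cv2.connectedComponentsWithStats(m[285:318,215:255]); print(s.tolist(),cc+[215,285])
print(ray(T,233,304.5,.112))
dl(.392,.299,.2,-.035)
E
```

```text
pivot [0.39770539 0.22457792]
1.6 [0.3981 0.2996] top px [232.62091533 301.33203793] z.03 [235.84215298 298.93785554]
1.7 [0.3907 0.2992] top px [232.66473219 304.78228864] z.03 [235.88638624 302.08406888]
1.8 [0.3832 0.2982] top px [233.04545386 308.21416594] z.03 [236.23804185 305.21277261]
[[0, 0, 40, 33, 1253], [16, 11, 8, 13, 67]] [[234.47885076 300.93455706]
 [234.89552239 302.2238806 ]]
[0.39127192 0.29851871 0.112     ]
shift [-0.0847 -0.2034  0.0096 -0.0042] from [0.4686 0.0924 0.2096] -0.039 F [-0.6 -5.7 -1.2] t 24.2
```

The knob fits a ≈ 1.69 rad and sits at (0.391, 0.299). I'll grip it with the jaws tangential and turn the tool with the bar.

```bash
python3 -m handwheel '[[[-0.018,-0.045,0,0],[-0.036,-0.09,0,0],[-0.054,-0.135,0,0],[-0.072,-0.18,0,0],[-0.08,-0.2,0,0]]]' 1
python3 -c "
from h import *
dl(.391,.299,.09,-.035)"
```

```text
clock: 24.82
ee_pos: [0.3939, 0.3047, 0.2096]
eef_rot: [-3.14, -0.0, -0.031]
wrist_force: [0.9, -0.5, -0.1]
opening: 0.0851
shift [-0.0027  0.0058  0.1196  0.0037] from [0.3939 0.3047 0.2096] -0.031 F [ 0.9 -0.5 -0.1] t 24.82
```

```bash
python3 -m handwheel '[[[0,0,0.03,0],[0,0,0.06,0],[0,0,0.06,0],[0,0,0.06,0],[0,0,0.06,0]]]' 1
python3 - <<'E'
from h import *
dl(.391,.299,.09,-.035)
c=cam('wrist'); save(c,'w6.png',None,.7); print(proj(c,[.391,.299,.112])*.7)
E
```

```text
clock: 25.45
ee_pos: [0.3962, 0.3022, 0.1501]
eef_rot: [-3.141, -0.002, -0.035]
wrist_force: [-0.8, 0.3, -0.3]
opening: 0.0854
shift [-0.0051  0.0034  0.0601 -0.0002] from [0.3962 0.3022 0.1501] -0.035 F [-0.8  0.3 -0.3] t 25.45
[184.67447269 172.68638473]
```

View pics/w6.png

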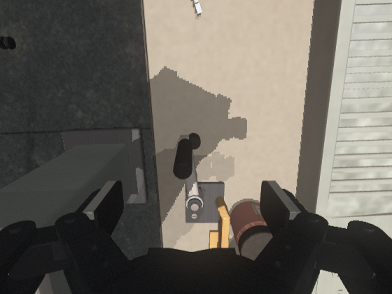

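The knob top is at (183,172), as predicted at (185,173). I'll descend and grip.

```bash
python3 -m handwheel '[[[-0.006,0.0035,0.01,0],[-0.006,0.0035,0.03,0],[-0.006,0.0035,0.05,0],[-0.006,0.0035,0.06,0],[-0.006,0.0035,0.06,0]]]' 1
python3 -m handwheel '[[[0,0,0,0],[0,0,0,0],[0,0,0,0],[0,0,0,0],[0,0,0,0]]]' -1 40
python3 -m handwheel '[[[0,0,0,0],[0,0,0,0],[0,0,0,0],[0,0,0,0],[0,0,0,0]]]' -1 40
python3 - <<'E'
from h import *
o=telemetry.get_obs(); print(o['opening'],o['wrist_force']); p=o['ee_pos']; pv=lane2w(-.075,.076); d=p[:2]-pv
print('r',np.hypot(*d),'a',np.arctan2(d[1],d[0])-LANE[2]); w=o['eef_rot'][2]
a0=np.arctan2(d[1],d[0]); R=.075
for i in range(1,6):
    a=a0-.1*i; k=R*np.array([np.cos(a),np.sin(a)])-R*np.array([np.cos(a0),np.sin(a0)]); print([round(np.cos(w)*k[0]+np.sin(w)*k[1],4),round(np.sin(w)*k[0]-np.cos(w)*k[1],4),0,round(.1*i,2)])
E
```

```text
clock: 26.12
ee_pos: [0.389, 0.2981, 0.0882]
eef_rot: [3.141, 0.001, -0.035]
wrist_force: [0.4, -0.5, -0.3]
opening: 0.0853
clock: 26.75
ee_pos: [0.3895, 0.2986, 0.0891]
eef_rot: [-3.142, -0.0, -0.035]
wrist_force: [-2.5, -0.6, 6.0]
opening: 0.0149
clock: 27.38
ee_pos: [0.3895, 0.2986, 0.0891]
eef_rot: [-3.142, -0.0, -0.035]
wrist_force: [-1.8, -1.0, 5.7]
opening: 0.0148
0.014756188143708049 [-1.83179503 -1.03610522  5.71872616]
r 0.07445387598731175 a 1.7166992982265812
[np.float64(0.0075), np.float64(-0.0007), 0, 0.1]
[np.float64(0.015), np.float64(-0.0007), 0, 0.2]
[np.float64(0.0224), np.float64(0.0001), 0, 0.3]
[np.float64(0.0298), np.float64(0.0016), 0, 0.4]
[np.float64(0.0369), np.float64(0.0039), 0, 0.5]
```

```bash
cat > ang.py <<'E'
from h import *
o=telemetry.get_obs(); p=o['ee_pos']; d=p[:2]-lane2w(-.075,.076); a0=np.arctan2(d[1],d[0]); w=o['eef_rot'][2]; F=o['wrist_force']
print('r',np.hypot(*d).round(4),'bar',(a0-LANE[2]).round(4),'yaw',w.round(3),'Ftan',(F[0]*-np.sin(a0)+F[1]*np.cos(a0)).round(1),'Frad',(F[0]*np.cos(a0)+F[1]*np.sin(a0)).round(1),'rel',(w-a0).round(3),'open',round(o['opening'],4))
E
python3 -m handwheel '[[[0.0075,-0.0007,0,0.1],[0.015,-0.0007,0,0.2],[0.0224,0.0001,0,0.3],[0.0298,0.0016,0,0.4],[0.0369,0.0039,0,0.5]]]'
python3 ang.py
python3 -m handwheel '[[[0.0075,-0.0007,0,0.1],[0.015,-0.0007,0,0.2],[0.0224,0.0001,0,0.3],[0.0298,0.0016,0,0.4],[0.0369,0.0039,0,0.5]]]'
python3 ang.py
```

```text
clock: 28.0
ee_pos: [0.4249, 0.2937, 0.0891]
eef_rot: [3.14, 0.001, -0.537]
wrist_force: [-8.2, -1.8, 8.4]
opening: 0.0149
r 0.0743 bar 1.2304 yaw -0.537 Ftan 7.0 Frad -4.7 rel -1.732 open 0.0149
clock: 28.62
ee_pos: [0.4543, 0.2721, 0.089]
eef_rot: [3.14, 0.001, -1.036]
wrist_force: [-8.0, 2.2, 8.3]
opening: 0.0147
r 0.0739 bar 0.7328 yaw -1.036 Ftan 6.8 Frad -4.7 rel -1.734 open 0.0147
```

```bash
python3 -m handwheel '[[[0.0075,0,0,0.1],[0.015,0.0003,0,0.2],[0.0224,0.0011,0,0.3],[0.0298,0.0026,0,0.4],[0.0369,0.0049,0,0.5]]]'
python3 ang.py
python3 -m handwheel '[[[0.002,-0.0002,0,0.027],[0.004,-0.0002,0,0.053],[0.006,-0.0002,0,0.08],[0.006,-0.0002,0,0.08],[0.006,-0.0002,0,0.08]]]'
python3 ang.py
```

```text
clock: 29.25
ee_pos: [0.4698, 0.239, 0.0891]
eef_rot: [3.141, 0.003, -1.536]
wrist_force: [-5.3, 5.9, 3.9]
opening: 0.0146
r 0.0735 bar 0.2327 yaw -1.536 Ftan 6.8 Frad -4.0 rel -1.734 open 0.0146
clock: 29.88
ee_pos: [0.4706, 0.233, 0.0891]
eef_rot: [-3.141, 0.002, -1.613]
wrist_force: [-2.4, 4.6, 2.8]
opening: 0.0148
r 0.0734 bar 0.1499 yaw -1.613 Ftan 4.8 Frad -1.9 rel -1.728 open 0.0148
```

```bash
python3 -m handwheel '[[[0.001,0,0,0.013],[0.002,0,0,0.027],[0.003,0,0,0.04],[0.004,0,0,0.053],[0.005,0,0,0.067]]]'
python3 ang.py
python3 -m handwheel '[[[0.0005,0,0,0.007],[0.001,0,0,0.013],[0.0015,0,0,0.02],[0.0015,0,0,0.02],[0.0015,0,0,0.02]]]'
python3 ang.py
```

```text
clock: 30.5
ee_pos: [0.4709, 0.2283, 0.0892]
eef_rot: [-3.141, 0.003, -1.68]
wrist_force: [-0.8, 6.8, 0.9]
opening: 0.0149
r 0.0733 bar 0.0862 yaw -1.68 Ftan 6.9 Frad -0.5 rel -1.731 open 0.0149
clock: 31.12
ee_pos: [0.471, 0.2269, 0.0892]
eef_rot: [-3.14, 0.003, -1.7]
wrist_force: [0.8, 6.4, -0.8]
opening: 0.0144
r 0.0733 bar 0.0666 yaw -1.7 Ftan 6.4 Frad 1.0 rel -1.732 open 0.0144
```

```bash
python3 -m handwheel '[[[0.0005,0,0,0.007],[0.001,0,0,0.013],[0.0015,0,0,0.02],[0.0015,0,0,0.02],[0.0015,0,0,0.02]]]'
python3 ang.py
python3 -m handwheel '[[[0.0005,0,0,0.007],[0.001,0,0,0.013],[0.001,0,0,0.013],[0.001,0,0,0.013],[0.001,0,0,0.013]]]'
python3 ang.py
```

```text
clock: 31.75
ee_pos: [0.471, 0.2258, 0.0892]
eef_rot: [-3.14, 0.004, -1.72]
wrist_force: [1.2, 6.5, -1.3]
opening: 0.0151
r 0.0733 bar 0.0514 yaw -1.72 Ftan 6.5 Frad 1.3 rel -1.736 open 0.0151
clock: 32.38
ee_pos: [0.4709, 0.2252, 0.0892]
eef_rot: [-3.14, 0.005, -1.732]
wrist_force: [1.1, 8.9, -2.1]
opening: 0.0149
r 0.0732 bar 0.0432 yaw -1.732 Ftan 8.9 Frad 1.2 rel -1.741 open 0.0149
```

The nose has touched near 0.05 rad, as predicted. I'll continue in 1 mm steps.

```bash
python3 -m handwheel '[[[0.0005,0,0,0.007],[0.001,0,0,0.013],[0.001,0,0,0.013],[0.001,0,0,0.013],[0.001,0,0,0.013]]]'
python3 ang.py
python3 -m handwheel '[[[0.0005,0,0,0.007],[0.001,0,0,0.013],[0.001,0,0,0.013],[0.001,0,0,0.013],[0.001,0,0,0.013]]]'
python3 ang.py
```

```text
clock: 33.0
ee_pos: [0.4709, 0.2246, 0.0892]
eef_rot: [-3.14, 0.005, -1.745]
wrist_force: [1.6, 10.6, -4.4]
opening: 0.0146
r 0.0732 bar 0.0351 yaw -1.745 Ftan 10.6 Frad 1.6 rel -1.745 open 0.0146
clock: 33.62
ee_pos: [0.4709, 0.224, 0.0892]
eef_rot: [-3.139, 0.006, -1.758]
wrist_force: [2.4, 10.7, -4.1]
opening: 0.0146
r 0.0732 bar 0.0275 yaw -1.758 Ftan 10.7 Frad 2.3 rel -1.75 open 0.0146
```

```bash
python3 -m handwheel '[[[0.0005,0,0,0],[0.001,0,0,0],[0.001,0,0,0],[0.001,0,0,0],[0.001,0,0,0]]]'
python3 ang.py
python3 -m handwheel '[[[0.0005,0,0,0],[0.001,0,0,0],[0.001,0,0,0],[0.001,0,0,0],[0.001,0,0,0]]]'
python3 ang.py
```

```text
clock: 34.25
ee_pos: [0.4709, 0.2237, 0.0892]
eef_rot: [-3.139, 0.007, -1.757]
wrist_force: [3.9, 13.3, -7.0]
opening: 0.0148
r 0.0732 bar 0.0235 yaw -1.757 Ftan 13.4 Frad 3.7 rel -1.746 open 0.0148
clock: 34.88
ee_pos: [0.4709, 0.2234, 0.0893]
eef_rot: [-3.139, 0.008, -1.757]
wrist_force: [3.7, 14.9, -8.6]
opening: 0.0151
r 0.0732 bar 0.0188 yaw -1.757 Ftan 15.0 Frad 3.5 rel -1.741 open 0.0151
```

```bash
python3 -m handwheel '[[[-0.0005,0,0,0],[-0.001,0,0,0],[-0.0015,0,0,0],[-0.002,0,0,0],[-0.002,0,0,0]]]'
python3 ang.py
python3 -m handwheel '[[[-0.0005,0,0,0],[-0.001,0,0,0],[-0.0015,0,0,0],[-0.002,0,0,0],[-0.002,0,0,0]]]'
python3 ang.py
```

```text
clock: 35.5
ee_pos: [0.4709, 0.2234, 0.0892]
eef_rot: [-3.139, 0.005, -1.758]
wrist_force: [2.2, 9.3, -4.0]
opening: 0.0147
r 0.0732 bar 0.0196 yaw -1.758 Ftan 9.3 Frad 2.0 rel -1.743 open 0.0147
clock: 36.12
ee_pos: [0.4709, 0.2235, 0.0892]
eef_rot: [-3.14, 0.003, -1.76]
wrist_force: [1.0, 6.7, 0.9]
opening: 0.0146
r 0.0732 bar 0.0207 yaw -1.76 Ftan 6.7 Frad 0.9 rel -1.745 open 0.0146
```

```bash
python3 -m handwheel '[[[-0.0005,0,0,0],[-0.001,0,0,0],[-0.0015,0,0,0],[-0.0015,0,0,0],[-0.0015,0,0,0]]]'
python3 ang.py
python3 -m handwheel '[[[0,0,0,0],[0,0,0,0],[0,0,0,0],[0,0,0,0],[0,0,-0.01,0]]]' 0.3
python3 -m handwheel '[[[0,0,-0.03,0],[0,0,-0.06,0],[0,0,-0.09,0],[0,0,-0.13,0],[0,0,-0.16,0]]]'
python3 -c "
from h import *
dl(.44,-.08,.3,-.5)"
```

```text
clock: 36.75
ee_pos: [0.471, 0.2235, 0.0891]
eef_rot: [-3.141, 0.0, -1.761]
wrist_force: [0.6, 3.7, 5.3]
opening: 0.0148
r 0.0733 bar 0.0207 yaw -1.761 Ftan 3.7 Frad 0.6 rel -1.747 open 0.0148
clock: 37.38
ee_pos: [0.4701, 0.223, 0.0985]
eef_rot: [3.14, -0.001, -1.761]
wrist_force: [0.4, 0.2, 0.7]
opening: 0.056
clock: 38.0
ee_pos: [0.4707, 0.2236, 0.2613]
eef_rot: [-3.14, 0.001, -1.761]
wrist_force: [0.9, 0.4, 0.6]
opening: 0.0554
shift [ 0.3039 -0.0271 -0.0387 -1.2608] from [0.4707 0.2236 0.2613] -1.761 F [0.9 0.4 0.6] t 38.0
```

```bash
python3 -m handwheel '[[[0.06,0,-0.03,0],[0.12,0,-0.04,0],[0.18,0,-0.04,0],[0.24,0,-0.04,0],[0.3,0,-0.04,0]]]'
python3 -m handwheel '[[[0,0,0,0],[0,0,0,0],[0,0,0,0],[0,0,0,0],[0,0,0,0]]]'
python3 - <<'E'
from h import *
t=cam('top'); s=cam('scene')
a=cv2.resize(t['img'][225:335,180:370,::-1],None,fx=2.2,fy=2.2,interpolation=cv2.INTER_CUBIC); b=cv2.resize(s['img'][195:315,290:420,::-1],None,fx=2.9,fy=2.9,interpolation=cv2.INTER_CUBIC)
o=np.zeros((max(a.shape[0],b.shape[0]),a.shape[1]+b.shape[1],3),np.uint8); o[:a.shape[0],:a.shape[1]]=a; o[:b.shape[0],a.shape[1]:]=b; cv2.imwrite('pics/f.png',o); print(o.shape)
A=np.array([180,225])
print('cer lid pred',(proj(t,[*lane2w(0,.034),.069])-A)*2.2); pv=lane2w(-.075,.076)
for ang in(0,.03,.06): k=lane2w(-.075+.075*np.cos(ang),.076+.075*np.sin(ang)); print('knob',ang,(proj(t,[*k,.112])-A)*2.2)
E
```

```text
clock: 38.62
ee_pos: [0.4132, -0.073, 0.2998]
eef_rot: [-3.14, 0.0, -1.761]
wrist_force: [0.4, -0.4, 0.1]
opening: 0.0554
clock: 39.25
ee_pos: [0.414, -0.0706, 0.2987]
eef_rot: [3.141, -0.0, -1.76]
wrist_force: [0.2, -0.2, -0.0]
opening: 0.056
(348, 795, 3)
cer lid pred [232.5329018   97.16825306]
knob 0 [193.52123441  94.65879108]
knob 0.03 [191.33610863  94.58461159]
knob 0.06 [189.14947403  94.57673169]
```

View pics/f.png

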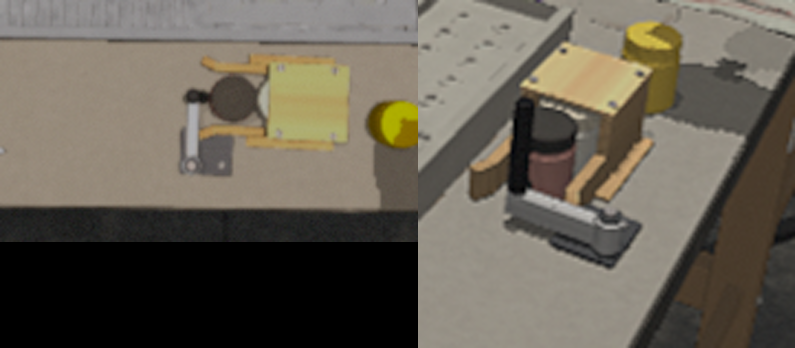

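The final views show the pink jar at (233,98), predicted (232.5,97), upright behind the tin. The bar lies across the mouth with its nose on the jar and the knob at (193,97), and the arm is clear. Handing in.

```bash
python3 -c "
from bench import sign_off
print(sign_off())"
```

```text
the job is handed in; nothing more can be done
None
```

Both jars are upright in the lane, in order, with the bar clamped across the mouth. I handed the job in at about 39 s of the 72 s allowed; no verdict is reported.

- **White jar:** I slid it in through the flared mouth and pushed it with closed fingers until the backstop pushed back. The force rose at about 4 N/mm to 7.5 N, which puts the jar's centre near lane y = -18 mm.
- **Pink jar:** I slid it in behind until it touched and the force reached about 7 N. In the wrist view it sat mid-lane, in contact with the white jar.
- **Bar:** The nose met the jar near 0.05 rad. I pressed to 15 N at the knob, of which about 7 N is hinge friction, so about 8 N went into the row. I eased off before letting go, and the bar settled at about 0.02 rad.

**Last checks:** The top and scene views show both jars upright, the bar across the mouth and the robot clear. Nothing disagreed in those views. I could not measure the force between the jars directly after release; I estimate 7 to 8 N from the push and the hinge friction. I did not measure the tall narrow jar and the brush again at the end. The arm felt no unexpected contact, and both looked undisturbed when last in view.

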